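# Sort the inspected drive parts and clip in the encoder board

## Task

Put away the inspected drive parts: set the brass gear (hub up), the ball bearing (flat) and the steel worm (standing on its foot) each in the bay of the tray whose label shows its outline. Lift the green circuit board out of the black slotted block and press its lower edge centrally into the sprung edge clip, connector up, until it is fully home. Leave the bench micrometer where it stands, and let go of everything.

Things in the scene. Friction and masses are not known exactly. Their poses are not given: they have to be found in the camera images.
- gear: Loose brass spur gear lying flat, 47 mm across the teeth, 10 mm thick, with a round hub 24 mm in diameter on top, from 10 to 28 mm above its underside (grip the hub). Origin: centre of its underside, z up through the hub. About 90 g.
- bearing: Loose steel bearing lying flat, a plain ring 36 mm outside, 16 mm bore, 16 mm tall. Origin: centre of its underside, z its axis, up. About 60 g.
- worm: Loose dark steel worm standing upright: round foot 28 mm in diameter and 6 mm tall, above it a threaded shank 18 mm in diameter (21 mm over the thread) up to 50 mm. Origin: centre of its underside, z up. About 90 g.
- board: Loose green circuit board standing on edge, 4 mm thick (x), 60 mm wide (y), 66 mm tall, with a white connector across its top edge: 12 mm thick (x), 40 mm long (y), from 58 to 78 mm above the lower edge (grip it there across x). Origin: middle of the lower edge, x normal to the board, z up. About 50 g. It starts in the slot of slot_block with its lower edge 10 mm above the table.
- slot_block: Fixed black block, 50 (x) x 80 (y) x 30 mm tall, with an 8 mm wide, 20 mm deep slot along its y, open at the top and at both ends, in which the board stands at the start. Origin: centre of its underside, z up.
- tray_gear: Fixed grey open tray with a white paper label on a raised ledge behind the bay; the label shows the black outline of a toothed gear. Origin: centre of the tray's bay, on the table (tray's underside). Inner bay 96 x 96 mm, floor 3 mm above the table, walls 3 mm thick and 14 mm high above the table. The ledge lies on the tray's +x side (44 mm deep, 14 mm high, same width as the tray, 102 mm). z up.
- tray_bearing: Fixed grey open tray with a white paper label on a raised ledge behind the bay; the label shows the black outline of a plain round ring. Origin: centre of the tray's bay, on the table (tray's underside). Inner bay 96 x 96 mm, floor 3 mm above the table, walls 3 mm thick and 14 mm high above the table. The ledge lies on the tray's +x side (44 mm deep, 14 mm high, same width as the tray, 102 mm). z up.
- tray_worm: Fixed grey open tray with a white paper label on a raised ledge behind the bay; the label shows the black outline of the worm from the side (a ribbed bar on a wider foot). Origin: centre of the tray's bay, on the table (tray's underside). Inner bay 96 x 96 mm, floor 3 mm above the table, walls 3 mm thick and 14 mm high above the table. The ledge lies on the tray's +x side (44 mm deep, 14 mm high, same width as the tray, 102 mm). z up.
- clip: Fixed aluminium base 80 (x) x 90 (y) x 10 mm with two sprung steel jaws, 54 mm long along y, 2.5 mm apart at x = 0; an edge entering from above parts them (up to 9 mm each). Flared mouth about 25 mm wide at 41 mm height, closing to the gap at 28 mm. Pressed home (5 to 20 N) the board stands on the base, lower edge at 10 mm, its y along the clip's y. Origin: centre of underside, z up.
- micrometer: Bystander, to be left alone: loose bench micrometer, grey foot 75 x 50 mm, steel frame and aluminium thimble lying along x from 50 mm behind (-x) to 64 mm ahead (+x) of the origin, 62 mm tall. Origin: centre of its underside, z up. 0.8 kg.
Things that resemble listed ones, but are neither listed nor needed, are in the scene too. What is meant by the board is not red, and is the smaller of those in its own colour.

How it is judged:
By the outcome, as a careful person would: the job done as asked, in the order asked, and still so for the second after the job is handed in, with the robot touching nothing.
It also fails if it takes over 109 s, if anything falls off the work surface, if the arm or the gripper's body presses on something with over 40 N, if the wrist force passes 120 N, or if a joint passes its speed limit or range.

## Robot

A 7-joint arm with a two-finger parallel gripper is mounted at the origin on the work surface. World frame = base frame: x ahead of the robot, y to its left, z up, the work surface at z = 0. Lengths are in m, angles in rad, forces in N, time in s.
With the tool pointing down it reaches from about 0.425 to 0.875 m from the base axis. Payload 4.7 kg.
Tool frame: the origin (TCP) lies where the fingers leave the gripper's body, on its centre line; the fingertips stand 70 mm ahead of it and the grasp point (between the pads) lies 51 mm ahead of it; z points along the fingers, y is the line along which they close (so a half turn about z gives the same grasp; the last joint's range is limited). The gripper opens to 87 mm and grips with 3 to 60 N. Pads are 19 mm wide; open, the fingers measure 117 mm over their backs; the gripper's body (75 mm by 190 mm) begins 51 mm behind the grasp point.
Start: joints at [-1.147, 0.321, -0.07, 1.45, 0.023, 1.371, -0.057], TCP at [0.259, 0.596, 0.292] pointing down, gripper open.
Joint ranges: [-2.86, 2.86], [-0.3, 2.09], [-1.38, 1.24], [0.06, 2.45], [-1.56, 4.7], [0.09, 2.05], [-2.69, 2.69]. Speed limits (rad/s): [2.57, 2.57, 3.14, 3.14, 3.14, 3.14, 3.14].

## Interface

Orientations are given as a rotation vector (axis times angle).
In Python, from bench import get_state, get_image, get_calibration, close_job gives the robot as it stands.
- The arm moves only by the tool send_rows, never from a script. Its argument "rows" is a list of rows, each an object of numbers: "hand": the finger opening in mm, from 0 to 87; "x", "y", "z": the shift along the world's x, y, z in mm; "roll": the turn about the world's z in degrees. A call has 1 to 10 rows; each row shifts and turns the commanded pose from where the row before left it; what a row does not reach is not made up. A row lasts 1/10 s, in which the tool goes at most 50 mm and 8.59 degrees, less where a joint would pass 70% of its speed; a pose out of reach is approached as far as the arm can. A call is refused whole if a number of a shift passes 50 or a number of a turn 8.59, either way. A call with a gripper value outside its range is refused whole. The fingers move at their own pace and stop on an object; "force" is the grip in N (left out, the last holds). Time passes only in rows, so rows that do not move let the fingers close. It gives the time, the measured TCP pose, the force, the opening and the grip force at its end, in the units of the state.
- get_state(): the state, without advancing time (a new reading comes with each control period).
- get_image(name): name is "scene" or "top" or "wrist"; returns the picture (420x560x3 uint8, blue, green, red); there is no depth.
- get_calibration(name): a dict with "mtx" (3x3 intrinsics, pixels), "D" ([k1, k2, p1, p2, k3] as OpenCV has them; the pictures are not rectified), "world_from_camera" (4x4, takes a point from camera to world coordinates). Camera axes: x right, y down, z forward; pixel columns grow to the right and rows downward; lengths in m; the calibration is good to about 2 mm. A picture is of the moment at which its call begins: read the wrist's pose just before it. get_calibration takes no time and is no camera call; for the wrist camera it gives the pose at the moment of the call.
- close_job(): hands the job in; it is judged then, once.
The state is a dict: "time": time; "joint_positions": joint angles; "qd": joint speeds; "joint_torque": joint torques, N m; "position": TCP position; "tool_rot": TCP orientation; "ft_force": force on the tool from outside, world axes, zero at the start; "torque": the same for the moment, N m; "grip_width": opening from 0.0 (shut) to 1.0 (fully open); "grip_force": force on a finger pad.
Only numpy, scipy, OpenCV 4.12 (cv2) and the standard library are available. Lean on these libraries where they do the work, as an engineer would, in place of code of your own. Each camera call takes 0.05 s, during which the arm holds its last target. There are 200 camera calls.

## Working session

There is one attempt and no reset: what is moved stays moved. The work goes in short steps, Python scripts to look and compute and a tool call to move; the robot and the scene stay as the last step left them, time stands still between calls to the robot, and variables do not carry over. Pictures are saved under pics/ and viewed, at most 16 in all, crops included, and the job is handed in when it is done.

Besides the shell and the picture viewer there is one more tool, called as name(argument=value, ...) on one line, values as JSON. send_rows: Moves the arm, as the interface text tells. Its arguments: {"type":"object","properties":{"rows":{"type":"array","items":{"type":"object","properties":{"hand":{"type":"number"},"x":{"type":"number"},"y":{"type":"number"},"z":{"type":"number"},"roll":{"type":"number"}}}},"force":{"type":"number"}},"required":["rows"]}

```bash
mkdir -p pics; ls; cat > h.py <<'E'
import numpy as np,cv2
from bench import get_state,get_image,get_calibration,close_job
def ray(c,u,v):
    p=cv2.undistortPoints(np.array([[[u,v]]],float),np.array(c["mtx"]),np.array(c["D"]))[0,0]
    T=np.array(c["world_from_camera"]);return T[:3,3],T[:3,:3]@np.array([p[0],p[1],1])
def onz(c,u,v,z):
    o,d=ray(c,u,v);return o+d*(z-o[2])/d[2]
def proj(c,P):
    T=np.linalg.inv(np.array(c["world_from_camera"]))
    r,_=cv2.Rodrigues(T[:3,:3]);return cv2.projectPoints(np.array(P,float).reshape(-1,1,3),r,T[:3,3],np.array(c["mtx"]),np.array(c["D"]))[0][:,0]
E
python3 - <<'E'
from h import *
for n in ["top","scene"]:
    im=get_image(n);cv2.imwrite(f"pics/{n}0.png",im)
    c=get_calibration(n);print(n,np.round(c["world_from_camera"],3).tolist(),np.round(c["mtx"],1).tolist())
s=get_state();print(s)
E
```

```text
pics
top [[0.023, -0.988, 0.153, 0.323], [-1.0, -0.023, -0.0, 0.023], [0.004, -0.153, -0.988, 1.279], [0.0, 0.0, 0.0, 1.0]] [[504.9, 0.0, 290.7], [0.0, 504.9, 215.4], [0.0, 0.0, 1.0]]
scene [[-0.871, 0.319, -0.373, 0.92], [0.49, 0.533, -0.69, 0.77], [-0.022, -0.784, -0.621, 0.761], [0.0, 0.0, 0.0, 1.0]] [[517.1, 0.0, 286.3], [0.0, 517.1, 209.6], [0.0, 0.0, 1.0]]
{'time': 0.1, 'joint_positions': array([-1.14688798,  0.32173728, -0.07009808,  1.45155045,  0.02258632,
        1.37079367, -0.05686256]), 'qd': array([ 0.0011722 , -0.0029571 , -0.00085134, -0.00192577, -0.00015153,
        0.00142975, -0.00096259]), 'joint_torque': array([-2.14745492e-04, -4.92576313e+01, -4.05812413e-01, -3.13398206e+01,
       -6.40789862e-02,  3.94539919e-02,  6.11350151e-05]), 'position': array([0.25886   , 0.59582278, 0.29127969]), 'tool_rot': array([-6.39059131e-01, -3.07562861e+00,  2.63855054e-03]), 'ft_force': array([-1.15555027, -0.25805361,  0.30463697]), 'torque': array([ 0.01433234, -0.0266051 ,  0.04519488]), 'grip_force': 0.0, 'grip_width': 0.9976860137308449}
```

View pics/top0.png

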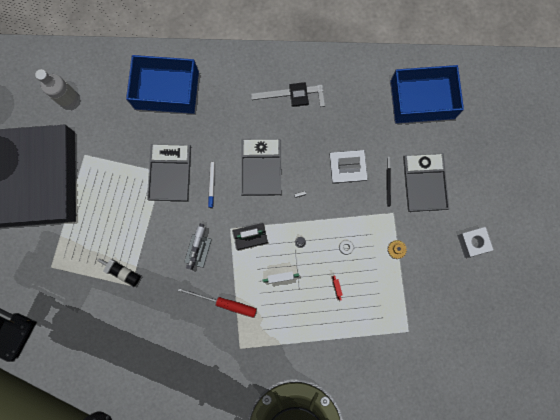

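View pics/scene0.png

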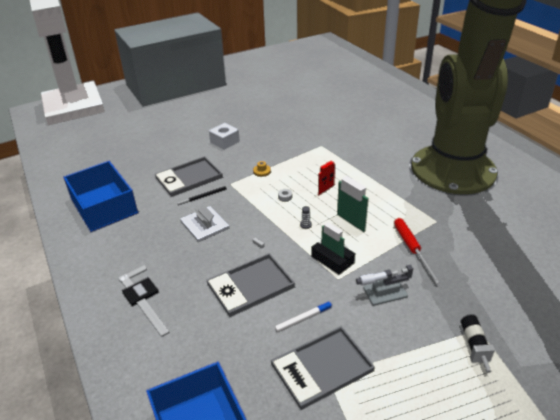

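Top view: three trays at (169,180) worm, (262,173) gear and (426,188) bearing. The clip is at (348,165). Candidates:
- **Board:** green in the black block (250,235), larger green (282,277), red (337,287). I choose (250,235).
- **Bearing:** ring (346,247), pillow block (476,242). I choose the ring.
- **Gear:** (398,249).
- **Worm:** (300,242). The micrometer is at (198,247).

```bash
python3 - <<'E'
from h import *
im=cv2.imread("pics/top0.png");c=get_calibration("top")
for n,u,v,z in [("gear",398,249,.028),("bearing",346,247,.016),("worm",300,242,.05),("board",250,232,.08),("tg",262,176,.003),("tb",427,190,.003),("tw",169,181,.003),("clip",348,165,.01),("mic",198,247,.03),("big",282,277,.08)]:
    p=onz(c,u,v,z);print(n,np.round(p,3),round(np.hypot(p[0],p[1]),3))
def box(mask,z,tag):
    m=cv2.morphologyEx(mask,cv2.MORPH_OPEN,np.ones((3,3)))
    for k in cv2.findContours(m,cv2.RETR_EXTERNAL,cv2.CHAIN_APPROX_NONE)[0]:
        if cv2.contourArea(k)<200: continue
        P=np.array([onz(c,*q[0],z)[:2]*1000 for q in k],np.float32)
        (x,y),(w,h),a=cv2.minAreaRect(P)
        if w<160 and h<160: print(tag,(round(x),round(y)),(round(w),round(h)),round(a,1),cv2.boundingRect(k))
hsv=cv2.cvtColor(im,cv2.COLOR_BGR2HSV)
roi=np.zeros(im.shape[:2],np.uint8);roi[130:260,130:460]=255
g=im.max(2)
box(((g<88)&(roi>0)).astype(np.uint8)*255,.003,"dark")
box(((g>190)&(roi>0)).astype(np.uint8)*255,.012,"white")
cr=cv2.resize(im[130:300,140:420],None,fx=2.85,fy=2.85,interpolation=cv2.INTER_CUBIC);cv2.imwrite("pics/crop0.png",cr)
E
```

```text
gear [ 0.439 -0.246  0.028] 0.503
bearing [ 0.442 -0.118  0.016] 0.457
worm [ 0.448 -0.002  0.05 ] 0.448
board [0.467 0.119 0.08 ] 0.481
tg [0.622 0.099 0.003] 0.63
tb [ 0.595 -0.328  0.003] 0.68
tw [0.603 0.339 0.003] 0.692
clip [ 0.655 -0.123  0.01 ] 0.666
mic [0.432 0.25  0.03 ] 0.499
big [0.362 0.04  0.08 ] 0.364
dark (465, 125) (55, 81) 14.5 (233, 223, 35, 27)
white (652, -123) (78, 86) 5.9 (331, 151, 36, 31)
```

View pics/crop0.png

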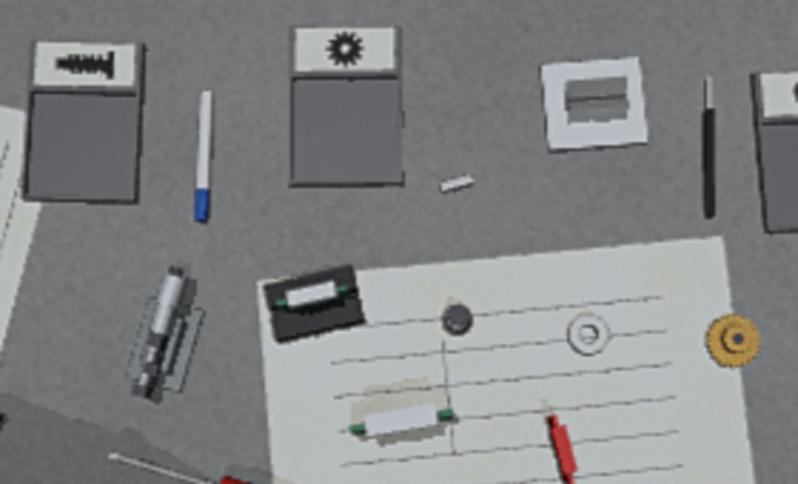

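The crop confirms the choice: a small green board with a white connector in the black block (crop 312,293), while the taller green one stands apart (400,418). The clip's slit runs roughly left-right. I'll move along an arc towards the gear.

send_rows(rows=[{"x": 24, "y": -33, "roll": -7.5, "hand": 87}, {"x": 24, "y": -33, "roll": -7.5}, {"x": 24, "y": -33, "roll": -7.5}, {"x": 24, "y": -33, "roll": -7.5}, {"x": 24, "y": -33, "roll": -7.5}, {"x": 24, "y": -33, "roll": -7.5}, {"x": 24, "y": -33, "roll": -7}, {"x": 24, "y": -33}, {"x": 24, "y": -33}, {}], force=20)

```text
schema error: expected keys hand, x, y, z, roll
```

```bash
python3 - <<'E'
from h import *
s=get_state();print(s["time"],s["position"],s["tool_rot"],s["joint_positions"])
c=get_calibration("wrist");print(np.round(c["world_from_camera"],3),np.round(c["mtx"],0))
im=get_image("wrist");cv2.imwrite("pics/w0.png",im)
E
```

```text
0.1 [0.25886    0.59582278 0.29127969] [-6.39059131e-01 -3.07562861e+00  2.63855054e-03] [-1.14688798  0.32173728 -0.07009808  1.45155045  0.02258632  1.37079367
 -0.05686256]
[[ 0.398  0.877  0.269  0.186]
 [ 0.917 -0.38  -0.12   0.629]
 [-0.003  0.294 -0.956  0.383]
 [ 0.     0.     0.     1.   ]] [[292.   0. 283.]
 [  0. 292. 209.]
 [  0.   0.   1.]]
```

View pics/w0.png

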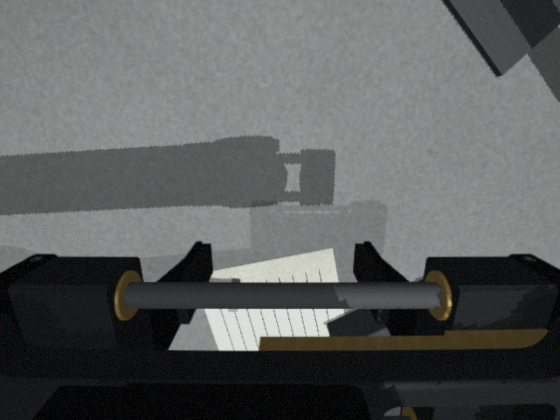

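The start view from the wrist (camera on the tool's +x side) shows only floor, shadow and paper; nothing needed yet. All row keys are required.

send_rows(rows=[{"x": 24, "y": -33, "z": 0, "roll": -7.5, "hand": 87}, {"x": 24, "y": -33, "z": 0, "roll": -7.5, "hand": 87}, {"x": 24, "y": -33, "z": 0, "roll": -7.5, "hand": 87}, {"x": 24, "y": -33, "z": 0, "roll": -7.5, "hand": 87}, {"x": 24, "y": -33, "z": 0, "roll": -7.5, "hand": 87}, {"x": 24, "y": -33, "z": 0, "roll": -7.5, "hand": 87}, {"x": 24, "y": -33, "z": 0, "roll": -7, "hand": 87}, {"x": 24, "y": -33, "z": 0, "roll": 0, "hand": 87}, {"x": 24, "y": -33, "z": 0, "roll": 0, "hand": 87}, {"x": 10, "y": -45, "z": 0, "roll": 0, "hand": 87}], force=20)

```text
time: 1.15
position: [0.4862, 0.2535, 0.2919]
tool_rot: [1.922, 2.485, 0.001]
ft_force: [-0.1, -0.5, 0.6]
grip_width: 0.998
grip_force: 0.0
```

send_rows(rows=[{"x": 5, "y": -45, "z": 0, "roll": 0, "hand": 87}, {"x": 0, "y": -45, "z": 0, "roll": 0, "hand": 87}, {"x": 0, "y": -45, "z": 0, "roll": 0, "hand": 87}, {"x": 0, "y": -45, "z": 0, "roll": 0, "hand": 87}, {"x": 0, "y": -45, "z": 0, "roll": 0, "hand": 87}, {"x": 0, "y": -45, "z": 0, "roll": 0, "hand": 87}, {"x": -5, "y": -45, "z": 0, "roll": 0, "hand": 87}, {"x": 0, "y": 0, "z": 0, "roll": 0, "hand": 87}, {"x": 0, "y": 0, "z": 0, "roll": 0, "hand": 87}])

```text
time: 2.05
position: [0.4847, -0.0618, 0.2922]
tool_rot: [-1.926, -2.481, -0.001]
ft_force: [0.2, 0.0, -0.0]
grip_width: 0.997
grip_force: 0.0
```

```bash
cat >> h.py <<'E'
def st():
    s=get_state();r=s["tool_rot"];R,_=cv2.Rodrigues(np.array(r))
    print("t",round(s["time"],2),"tcp",np.round(s["position"]*1000,1),"close_dir",round(np.degrees(np.arctan2(R[1,1],R[0,1])),2),"tilt",np.round(R[:2,2],3),"w",round(s["grip_width"]*87,1),"gf",round(s["grip_force"],1),"F",np.round(s["ft_force"],1),"j",np.round(s["joint_positions"],2))
    return s
E
python3 - <<'E'
from h import *
c=get_calibration("wrist");im=get_image("wrist");cv2.imwrite("pics/w1.png",im);np.save("w1.npy",c["world_from_camera"])
st()
t=cv2.imread("pics/top0.png");ct=get_calibration("top");hsv=cv2.cvtColor(t,cv2.COLOR_BGR2HSV)
m=cv2.inRange(hsv,(10,100,60),(30,255,255));m[:,:380]=0;m[:,420:]=0;M=cv2.moments(m[:300],True);u,v=M["m10"]/M["m00"],M["m01"]/M["m00"]
print("gear",u,v,M["m00"],onz(ct,u,v,.012))
E
```

```text
t 2.1 tcp [484.9 -60.3 292.1] close_dir 14.52 tilt [-0.     0.001] w 87.2 gf 0.0 F [-0.6  0.3 -0.3] j [-0.49 -0.05  0.55  1.86  0.02  1.32  0.31]
gear 396.75 249.16666666666666 240.0 [ 0.43982477 -0.24619733  0.012     ]
```

View pics/w1.png

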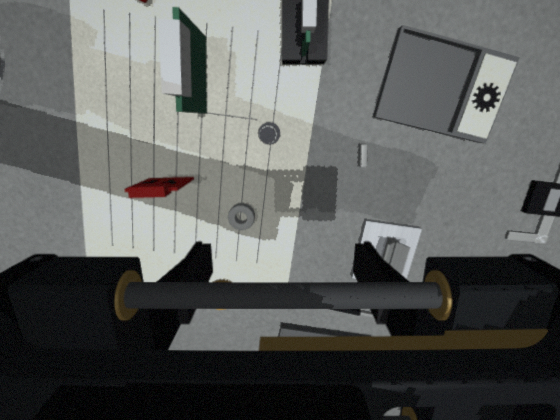

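Wrist view: worm (268,133), bearing (242,216), gear tray bay centre (425,80) with its label (487,97), clip (390,245), block (305,30). I'll measure these and move over the gear.

```bash
python3 - <<'E'
from h import *
c=get_calibration("wrist");c["world_from_camera"]=np.load("w1.npy")
for n,u,v,z in [("worm",268,131,.05),("bear",242,214,.016),("bay corners",404,28,.014),("",481,49,.014),("",453,136,.014),("",376,116,.014)]:
    print(n,np.round(onz(c,u,v,z)*1000))
E
```

```text
worm [453.   1.  50.]
bear [ 443. -113.   16.]
bay corners [574. 147.  14.]
 [668. 150.  14.]
 [676.  51.  14.]
 [575.  49.  14.]
```

send_rows(rows=[{"x": -9, "y": -37, "z": -20, "roll": 0, "hand": 70}, {"x": -9, "y": -37, "z": -40, "roll": 0, "hand": 60}, {"x": -9, "y": -37, "z": -40, "roll": 0, "hand": 60}, {"x": -9, "y": -37, "z": -30, "roll": 0, "hand": 60}, {"x": -9, "y": -38, "z": 0, "roll": 0, "hand": 60}, {"x": 0, "y": 0, "z": -25, "roll": 0, "hand": 60}, {"x": 0, "y": 0, "z": 0, "roll": 0, "hand": 60}, {"x": 0, "y": 0, "z": 0, "roll": 0, "hand": 60}])

```text
time: 2.9
position: [0.4422, -0.2379, 0.1445]
tool_rot: [-1.918, -2.486, 0.001]
ft_force: [0.9, 0.3, 0.1]
grip_width: 0.691
grip_force: 0.0
```

```bash
python3 - <<'E'
from h import *
im=get_image("scene");cv2.imwrite("pics/s1.png",cv2.resize(im[100:300,150:430],None,fx=2.8,fy=2.8));st()
t=get_image("top");c=get_calibration("top");cv2.imwrite("pics/t1.png",t)
t=cv2.imread("pics/top0.png");g=cv2.cvtColor(t,cv2.COLOR_BGR2GRAY)
# bearing: non-paper (darker) ring; worm dark
for n,(a,b,r),z,th in [("bear",(346,247,12),.016,200),("worm",(300,242,10),.05,110)]:
    m=(g<th).astype(np.uint8);k=np.zeros_like(m);cv2.circle(k,(a,b),r,1,-1);M=cv2.moments(m*k,True)
    u,v=M["m10"]/M["m00"],M["m01"]/M["m00"];print(n,u,v,M["m00"],np.round(onz(c,u,v,z)*1000))
E
```

```text
t 2.95 tcp [ 442.8 -238.1  145.2] close_dir 14.71 tilt [0. 0.] w 59.7 gf 0.0 F [ 0.9 -0.9 -0.7] j [-0.25  0.16  0.75  2.   -0.13  1.02  0.82]
bear 346.0 247.0 441.0 [ 442. -118.   16.]
worm 300.12359550561797 241.80898876404495 89.0 [449.  -2.  50.]
```

View pics/s1.png

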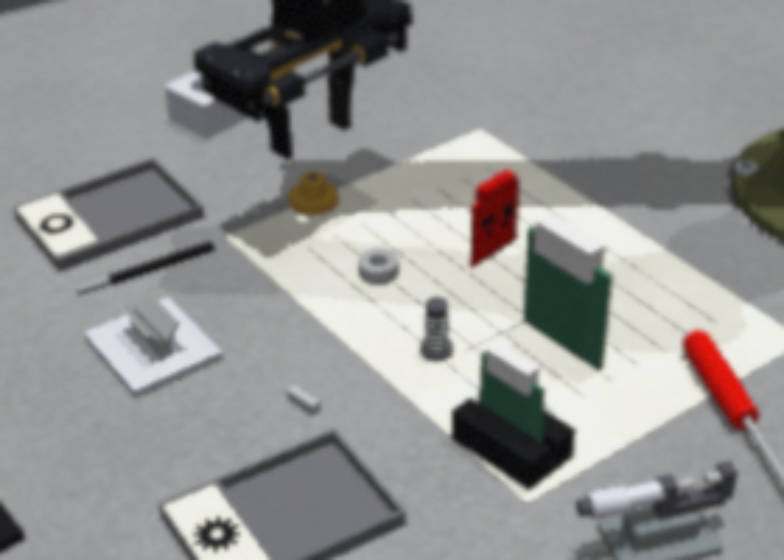

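The gripper hovers above the gear; both views agree to about 4 mm. Going down onto the hub.

send_rows(rows=[{"x": -3, "y": -6, "z": -20, "roll": 0, "hand": 60}, {"x": 0, "y": 0, "z": -23, "roll": 0, "hand": 60}, {"x": 0, "y": 0, "z": -20, "roll": 0, "hand": 60}, {"x": 0, "y": 0, "z": 0, "roll": 0, "hand": 15}, {"x": 0, "y": 0, "z": 0, "roll": 0, "hand": 15}, {"x": 0, "y": 0, "z": 0, "roll": 0, "hand": 15}, {"x": 0, "y": 0, "z": 0, "roll": 0, "hand": 15}, {"x": 0, "y": 0, "z": 0, "roll": 0, "hand": 15}])

```text
time: 3.8
position: [0.4393, -0.2459, 0.0827]
tool_rot: [1.922, 2.483, 0.001]
ft_force: [-0.0, -0.5, 0.2]
grip_width: 0.319
grip_force: 0.0
```

send_rows(rows=[{"x": 0, "y": 0, "z": 0, "roll": 0, "hand": 15}, {"x": 0, "y": 0, "z": 0, "roll": 0, "hand": 15}, {"x": 0, "y": 0, "z": 20, "roll": 0, "hand": 15}, {"x": 0, "y": 0, "z": 40, "roll": 0, "hand": 15}, {"x": 0, "y": 0, "z": 40, "roll": 0, "hand": 15}, {"x": 18, "y": 34, "z": 0, "roll": 0, "hand": 15}, {"x": 18, "y": 34, "z": 0, "roll": 0, "hand": 15}, {"x": 18, "y": 34, "z": 0, "roll": 0, "hand": 15}, {"x": 18, "y": 34, "z": 0, "roll": 0, "hand": 15}, {"x": 18, "y": 34, "z": 0, "roll": 0, "hand": 15}])

```text
time: 4.8
position: [0.5289, -0.0744, 0.1816]
tool_rot: [-1.923, -2.484, -0.0]
ft_force: [0.4, -1.1, -2.1]
grip_width: 0.271
grip_force: 20.0
```

send_rows(rows=[{"x": 18, "y": 34, "z": 0, "roll": 0, "hand": 15}, {"x": 18, "y": 34, "z": 0, "roll": 0, "hand": 15}, {"x": 18, "y": 34, "z": 0, "roll": 0, "hand": 15}, {"x": 18, "y": 34, "z": 0, "roll": 0, "hand": 15}, {"x": 18, "y": 34, "z": 0, "roll": 0, "hand": 15}, {"x": 0, "y": 0, "z": 0, "roll": 0, "hand": 15}, {"x": 0, "y": 0, "z": 0, "roll": 0, "hand": 15}])

```text
time: 5.5
position: [0.6184, 0.0952, 0.1809]
tool_rot: [-1.92, -2.486, 0.003]
ft_force: [1.2, -0.9, -1.7]
grip_width: 0.27
grip_force: 20.0
```

send_rows(rows=[{"x": 4, "y": 4, "z": -20, "roll": 0, "hand": 15}, {"x": 0, "y": 0, "z": -35, "roll": 0, "hand": 15}, {"x": 0, "y": 0, "z": -30, "roll": 0, "hand": 15}, {"x": 0, "y": 0, "z": -8, "roll": 0, "hand": 15}, {"x": 0, "y": 0, "z": 0, "roll": 0, "hand": 15}, {"x": 0, "y": 0, "z": 0, "roll": 0, "hand": 15}])

```text
time: 6.1
position: [0.6236, 0.0973, 0.0902]
tool_rot: [1.923, 2.482, 0.002]
ft_force: [-0.2, -0.8, -0.8]
grip_width: 0.265
grip_force: 20.0
```

send_rows(rows=[{"x": 0, "y": 0, "z": -4, "roll": 0, "hand": 15}, {"x": 0, "y": 0, "z": 0, "roll": 0, "hand": 15}, {"x": 0, "y": 0, "z": 0, "roll": 0, "hand": 48}, {"x": 0, "y": 0, "z": 0, "roll": 0, "hand": 48}, {"x": 0, "y": 0, "z": 0, "roll": 0, "hand": 48}, {"x": 0, "y": 0, "z": 15, "roll": 0, "hand": 48}, {"x": 0, "y": 0, "z": 40, "roll": 0, "hand": 48}, {"x": 0, "y": 0, "z": 40, "roll": 0, "hand": 60}, {"x": -26, "y": -31, "z": 0, "roll": 0, "hand": 60}, {"x": -26, "y": -30, "z": 0, "roll": 0, "hand": 60}])

```text
time: 7.1
position: [0.5717, 0.037, 0.1828]
tool_rot: [1.918, 2.483, 0.005]
ft_force: [-0.5, 0.2, -0.2]
grip_width: 0.672
grip_force: 0.0
```

send_rows(rows=[{"x": -26, "y": -30, "z": 0, "roll": 0, "hand": 60}, {"x": -26, "y": -30, "z": 0, "roll": 0, "hand": 60}, {"x": -26, "y": -31, "z": 0, "roll": 0, "hand": 60}, {"x": -26, "y": -31, "z": 0, "roll": 0, "hand": 60}, {"x": -25, "y": -31, "z": 0, "roll": 0, "hand": 60}, {"x": 0, "y": 0, "z": 0, "roll": 0, "hand": 60}, {"x": 0, "y": 0, "z": 0, "roll": 0, "hand": 60}, {"x": 0, "y": 0, "z": 0, "roll": 0, "hand": 60}])

```text
time: 7.9
position: [0.4426, -0.1151, 0.1806]
tool_rot: [1.921, 2.484, 0.002]
ft_force: [-0.1, -0.3, -0.0]
grip_width: 0.688
grip_force: 0.0
```

```bash
python3 - <<'E'
from h import *
c=get_calibration("wrist");im=get_image("wrist");cv2.imwrite("pics/w2.png",im);np.save("w2.npy",c["world_from_camera"]);st()
E
```

```text
t 7.95 tcp [ 442.6 -114.9  180.4] close_dir 14.62 tilt [ 0.001 -0.   ] w 60.1 gf 0.0 F [-0.2 -0.2 -0.3] j [-0.49 -0.02  0.68  2.07  0.02  1.09  0.44]
```

View pics/w2.png

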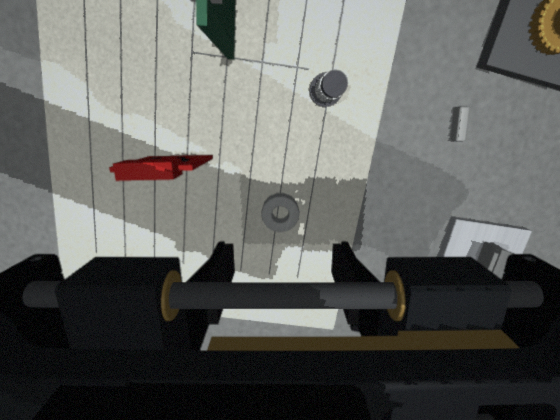

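The gear lies in its bay (top right). The bearing is centred at (280,213), the worm's top face at (334,83).

```bash
python3 - <<'E'
from h import *
c=get_calibration("wrist");c["world_from_camera"]=np.load("w2.npy")
for n,u,v,z in [("worm",334,83,.05),("wormfoot",327,94,.003),("bear",280,213,.016),("bear",280,214,.010)]:
    print(n,np.round(onz(c,u,v,z)*1000))
E
```

```text
worm [452.  -4.  50.]
wormfoot [455.  -7.   3.]
bear [ 442. -117.   16.]
bear [ 443. -120.   10.]
```

send_rows(rows=[{"x": 0, "y": -3, "z": -25, "roll": 0, "hand": 60}, {"x": 0, "y": 0, "z": -35, "roll": 0, "hand": 60}, {"x": 0, "y": 0, "z": -30, "roll": 0, "hand": 60}, {"x": 0, "y": 0, "z": -16, "roll": 0, "hand": 60}, {"x": 0, "y": 0, "z": 0, "roll": 0, "hand": 60}, {"x": 0, "y": 0, "z": 0, "roll": 0, "hand": 28}, {"x": 0, "y": 0, "z": 0, "roll": 0, "hand": 28}, {"x": 0, "y": 0, "z": 0, "roll": 0, "hand": 28}, {"x": 0, "y": 0, "z": 0, "roll": 0, "hand": 28}, {"x": 0, "y": 0, "z": 0, "roll": 0, "hand": 28}])

```text
time: 8.95
position: [0.4421, -0.1187, 0.0745]
tool_rot: [1.922, 2.484, 0.002]
ft_force: [-1.0, 0.6, 4.7]
grip_width: 0.409
grip_force: 20.0
```

send_rows(rows=[{"x": 0, "y": 0, "z": 20, "roll": 0, "hand": 28}, {"x": 0, "y": 0, "z": 40, "roll": 0, "hand": 28}, {"x": 0, "y": 0, "z": 30, "roll": 0, "hand": 28}, {"x": 22, "y": -30, "z": 0, "roll": 0, "hand": 28}, {"x": 22, "y": -30, "z": 0, "roll": 0, "hand": 28}, {"x": 22, "y": -30, "z": 0, "roll": 0, "hand": 28}, {"x": 22, "y": -30, "z": 0, "roll": 0, "hand": 28}, {"x": 22, "y": -30, "z": 0, "roll": 0, "hand": 28}, {"x": 0, "y": 0, "z": 0, "roll": 0, "hand": 28}, {"x": 0, "y": 0, "z": 0, "roll": 0, "hand": 28}])

```text
time: 9.95
position: [0.5511, -0.2695, 0.1631]
tool_rot: [-1.924, -2.482, 0.002]
ft_force: [-0.8, 0.8, -0.7]
grip_width: 0.413
grip_force: 20.0
```

```bash
python3 - <<'E'
from h import *
st()
t=cv2.imread("pics/top0.png");ct=get_calibration("top")
for u,v in [(404,154),(442,154),(447,210),(408,211)]: print(np.round(onz(ct,u,v,.014)*1000))
cv2.imwrite("pics/c2.png",np.hstack([cv2.resize(t[140:225,385:465],None,fx=5,fy=5),cv2.resize(t[135:220,130:210],None,fx=5,fy=5)]))
E
```

```text
t 9.95 tcp [ 551.1 -269.5  163.1] close_dir 14.43 tilt [-0.002 -0.   ] w 35.9 gf 20.0 F [-0.8  0.8 -0.7] j [-0.21  0.42  0.77  1.72 -0.32  1.13  0.91]
[ 687. -267.   14.]
[ 689. -365.   14.]
[ 542. -375.   14.]
[ 537. -275.   14.]
```

View pics/c2.png

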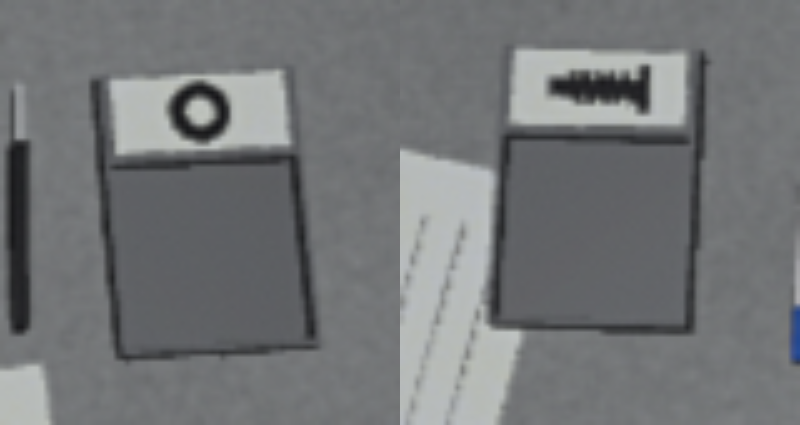

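Label ring on the left tray, bay centre at crop (208,258); worm on the right tray, bay centre (198,233) in its half. These give bay centres of about (592,-327) and (602,338) mm.

send_rows(rows=[{"x": 20, "y": -29, "z": 0, "roll": 0, "hand": 28}, {"x": 20, "y": -29, "z": 0, "roll": 0, "hand": 28}, {"x": 0, "y": 0, "z": -25, "roll": 0, "hand": 28}, {"x": 0, "y": 0, "z": -35, "roll": 0, "hand": 28}, {"x": 0, "y": 0, "z": -18, "roll": 0, "hand": 28}, {"x": 0, "y": 0, "z": 0, "roll": 0, "hand": 28}, {"x": 0, "y": 0, "z": 0, "roll": 0, "hand": 28}, {"x": 0, "y": 0, "z": 0, "roll": 0, "hand": 28}])

```text
time: 10.75
position: [0.5927, -0.3271, 0.088]
tool_rot: [1.921, 2.482, 0.001]
ft_force: [0.1, -0.7, -1.4]
grip_width: 0.41
grip_force: 20.0
```

send_rows(rows=[{"x": 0, "y": 0, "z": -7, "roll": 0, "hand": 28}, {"x": 0, "y": 0, "z": -3, "roll": 0, "hand": 28}, {"x": 0, "y": 0, "z": 0, "roll": 0, "hand": 28}, {"x": 0, "y": 0, "z": 0, "roll": 0, "hand": 48}, {"x": 0, "y": 0, "z": 0, "roll": 0, "hand": 48}, {"x": 0, "y": 0, "z": 0, "roll": 0, "hand": 48}, {"x": 0, "y": 0, "z": 15, "roll": 0, "hand": 48}, {"x": 0, "y": 0, "z": 40, "roll": 0, "hand": 48}, {"x": 0, "y": 0, "z": 40, "roll": 0, "hand": 48}, {"x": -14, "y": 32, "z": 0, "roll": 0, "hand": 48}])

```text
time: 11.75
position: [0.5801, -0.3016, 0.1788]
tool_rot: [1.921, 2.467, -0.001]
ft_force: [0.9, -1.0, 0.9]
grip_width: 0.552
grip_force: 0.0
```

send_rows(rows=[{"x": -14, "y": 32, "z": 0, "roll": 0, "hand": 48}, {"x": -14, "y": 32, "z": 0, "roll": 0, "hand": 48}, {"x": -14, "y": 32, "z": 0, "roll": 0, "hand": 48}, {"x": -14, "y": 32, "z": 0, "roll": 0, "hand": 48}, {"x": -14, "y": 32, "z": 0, "roll": 0, "hand": 48}, {"x": -14, "y": 32, "z": 0, "roll": 0, "hand": 48}, {"x": -14, "y": 32, "z": 0, "roll": 0, "hand": 48}, {"x": -14, "y": 32, "z": 0, "roll": 0, "hand": 48}, {"x": -14, "y": 32, "z": 0, "roll": 0, "hand": 48}, {"x": 0, "y": 0, "z": 0, "roll": 0, "hand": 48}])

```text
time: 12.75
position: [0.4503, -0.0027, 0.1714]
tool_rot: [-1.914, -2.489, -0.004]
ft_force: [-0.3, 0.3, 1.0]
grip_width: 0.553
grip_force: 0.0
```

send_rows(rows=[{"x": 0, "y": 0, "z": 0, "roll": 0, "hand": 48}])

```text
time: 12.85
position: [0.4519, -0.0066, 0.1717]
tool_rot: [1.921, 2.485, 0.002]
ft_force: [0.6, -0.7, 0.7]
grip_width: 0.553
grip_force: 0.0
```

```bash
python3 - <<'E'
from h import *
c=get_calibration("wrist");im=get_image("wrist");cv2.imwrite("pics/w3.png",im);np.save("w3.npy",c["world_from_camera"]);st()
t=get_image("top");cv2.imwrite("pics/t3.png",t);ct=get_calibration("top")
E
```

```text
t 12.9 tcp [452.2  -7.5 171.6] close_dir 14.49 tilt [0.002 0.   ] w 47.9 gf 0.0 F [0.4 1.1 0.5] j [-0.73 -0.02  0.68  2.09  0.02  1.07  0.2 ]
```

View pics/w3.png

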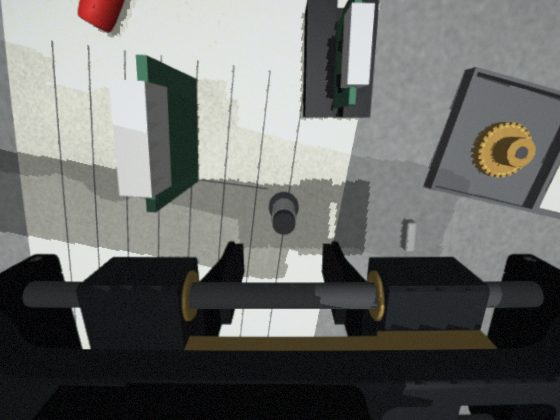

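Gear well placed in the bay. Worm top is at (285,218), the block's connector at (345-378, 2-85), and the big green board at (112-197, 56-212). I'll check that board's height for clearance.

```bash
python3 - <<'E'
from h import *
c=get_calibration("wrist");c["world_from_camera"]=np.load("w3.npy")
print("worm",np.round(onz(c,285,218,.05)*1000))
a=onz(c,197,76,0);b=onz(c,197,180,0);print("bigbase",np.round(a*1000),np.round(b*1000))
for z in (.06,.08,.09,.1,.11): print(z,np.round(onz(c,143,57,z)*1000),np.round(onz(c,152,210,z)*1000))
for u,v in [(369,84),(345,85),(351,2),(378,2)]: print("conn",np.round(onz(c,u,v,.088)*1000))
for u,v in [(304,116),(369,118)]: print("blk",np.round(onz(c,u,v,.03)*1000))
E
```

```text
worm [453.   2.  50.]
bigbase [355.  88.   0.] [370.   1.   0.]
0.06 [337.  87.  60.] [356. -14.  60.]
0.08 [347.  85.  80.] [364.  -5.  80.]
0.09 [351.  85.  90.] [367.  -1.  90.]
0.1 [356.  84. 100.] [371.   3. 100.]
0.11 [361.  83. 110.] [375.   8. 110.]
conn [475. 103.  88.]
conn [462.  99.  88.]
conn [452. 138.  88.]
conn [466. 142.  88.]
blk [448.  78.  30.]
blk [497.  90.  30.]
```

The big board (about 97+ mm tall, x≈355-371) would meet the gripper body at this roll, so I'll turn +30° before going down on the worm.

send_rows(rows=[{"x": 0, "y": 6, "z": 0, "roll": 7.5, "hand": 48}, {"x": 0, "y": 0, "z": 0, "roll": 7.5, "hand": 48}, {"x": 0, "y": 0, "z": 0, "roll": 7.5, "hand": 48}, {"x": 0, "y": 0, "z": 0, "roll": 7.5, "hand": 48}, {"x": 0, "y": 0, "z": 0, "roll": 0, "hand": 48}, {"x": 0, "y": 0, "z": 0, "roll": 0, "hand": 48}])

```text
time: 13.55
position: [0.452, -0.0018, 0.1709]
tool_rot: [1.222, 2.894, -0.0]
ft_force: [-0.5, -0.1, 0.3]
grip_width: 0.551
grip_force: 0.0
```

```bash
python3 - <<'E'
from h import *
st()
E
```

```text
t 13.55 tcp [452.   -1.8 170.9] close_dir 44.23 tilt [ 0. -0.] w 48.0 gf 0.0 F [-0.5 -0.1  0.3] j [-0.74 -0.02  0.69  2.09  0.02  1.07  0.71]
```

send_rows(rows=[{"x": 0, "y": 0, "z": -20, "roll": 0, "hand": 48}, {"x": 0, "y": 0, "z": -30, "roll": 0, "hand": 48}, {"x": 0, "y": 0, "z": -28, "roll": 0, "hand": 48}, {"x": 0, "y": 0, "z": 0, "roll": 0, "hand": 48}, {"x": 0, "y": 0, "z": 0, "roll": 0, "hand": 12}, {"x": 0, "y": 0, "z": 0, "roll": 0, "hand": 12}, {"x": 0, "y": 0, "z": 0, "roll": 0, "hand": 12}, {"x": 0, "y": 0, "z": 0, "roll": 0, "hand": 12}, {"x": 0, "y": 0, "z": 0, "roll": 0, "hand": 12}, {"x": 0, "y": 0, "z": 0, "roll": 0, "hand": 12}])

```text
time: 14.55
position: [0.4521, -0.0008, 0.0935]
tool_rot: [1.214, 2.897, 0.001]
ft_force: [-1.3, -0.8, 4.6]
grip_width: 0.203
grip_force: 20.0
```

send_rows(rows=[{"x": 0, "y": 0, "z": 20, "roll": 0, "hand": 12}, {"x": 0, "y": 0, "z": 30, "roll": 0, "hand": 12}, {"x": 0, "y": 0, "z": 40, "roll": 0, "hand": 12}, {"x": 0, "y": 0, "z": 30, "roll": 0, "hand": 12}, {"x": 15, "y": 34, "z": 0, "roll": 0, "hand": 12}, {"x": 15, "y": 34, "z": 0, "roll": 0, "hand": 12}, {"x": 15, "y": 34, "z": 0, "roll": 0, "hand": 12}, {"x": 15, "y": 34, "z": 0, "roll": 0, "hand": 12}, {"x": 15, "y": 34, "z": 0, "roll": 0, "hand": 12}, {"x": 15, "y": 34, "z": 0, "roll": 0, "hand": 12}])

```text
time: 15.55
position: [0.5419, 0.2048, 0.2124]
tool_rot: [-1.214, -2.897, 0.0]
ft_force: [1.2, -1.2, -1.5]
grip_width: 0.201
grip_force: 20.0
```

send_rows(rows=[{"x": 15, "y": 34, "z": 0, "roll": 0, "hand": 12}, {"x": 15, "y": 34, "z": 0, "roll": 0, "hand": 12}, {"x": 15, "y": 34, "z": 0, "roll": 0, "hand": 12}, {"x": 15, "y": 34, "z": 0, "roll": 0, "hand": 12}, {"x": 0, "y": 0, "z": 0, "roll": 0, "hand": 12}, {"x": 0, "y": 0, "z": 0, "roll": 0, "hand": 12}, {"x": 0, "y": 0, "z": 0, "roll": 0, "hand": 12}])

```text
time: 16.25
position: [0.6017, 0.3376, 0.2125]
tool_rot: [1.216, 2.896, -0.002]
ft_force: [0.2, -0.1, -0.6]
grip_width: 0.195
grip_force: 20.0
```

```bash
python3 - <<'E'
from h import *
st();im=get_image("scene");cv2.imwrite("pics/s3.png",cv2.resize(im[120:420,130:530],None,fx=2,fy=2))
E
```

```text
t 16.25 tcp [601.7 337.6 212.5] close_dir 44.44 tilt [-0.001 -0.001] w 17.0 gf 20.0 F [ 0.2 -0.1 -0.6] j [-0.92  0.48  0.51  1.46 -0.24  1.27  0.39]
```

View pics/s3.png

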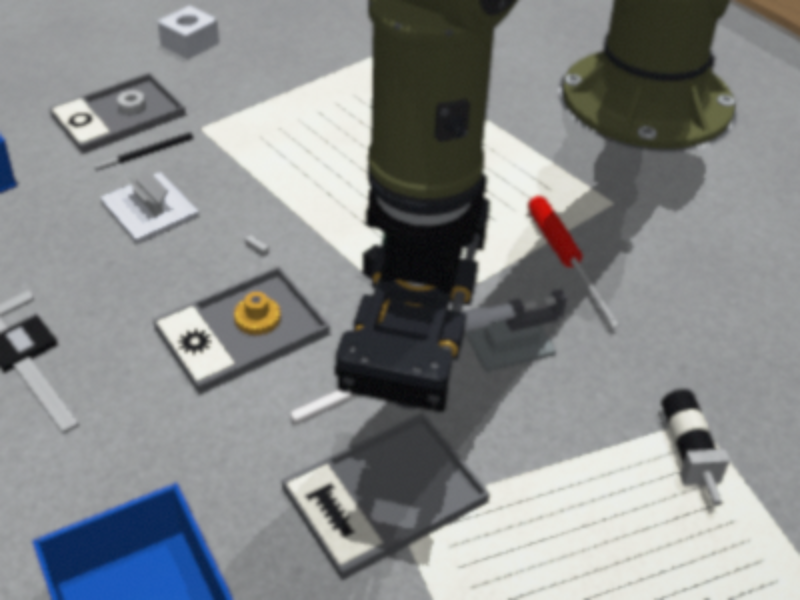

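Gear and bearing lie in their bays (256,312), (131,99); the worm is held, hidden behind the gripper. Lowering it.

send_rows(rows=[{"x": 0, "y": 0, "z": -20, "roll": 0, "hand": 12}, {"x": 0, "y": 0, "z": -35, "roll": 0, "hand": 12}, {"x": 0, "y": 0, "z": -35, "roll": 0, "hand": 12}, {"x": 0, "y": 0, "z": -18, "roll": 0, "hand": 12}, {"x": 0, "y": 0, "z": 0, "roll": 0, "hand": 12}, {"x": 0, "y": 0, "z": 0, "roll": 0, "hand": 12}])

```text
time: 16.9
position: [0.6024, 0.3389, 0.1061]
tool_rot: [1.215, 2.896, 0.002]
ft_force: [1.0, 0.2, -0.1]
grip_width: 0.199
grip_force: 20.0
```

send_rows(rows=[{"x": 0, "y": 0, "z": -5, "roll": 0, "hand": 12}, {"x": 0, "y": 0, "z": -4, "roll": 0, "hand": 12}, {"x": 0, "y": 0, "z": 0, "roll": 0, "hand": 12}, {"x": 0, "y": 0, "z": 0, "roll": 0, "hand": 12}])

```text
time: 17.3
position: [0.6022, 0.3395, 0.0966]
tool_rot: [1.214, 2.896, 0.002]
ft_force: [1.2, -0.0, 0.5]
grip_width: 0.2
grip_force: 20.0
```

send_rows(rows=[{"x": 0, "y": 0, "z": 0, "roll": 0, "hand": 40}, {"x": 0, "y": 0, "z": 0, "roll": 0, "hand": 40}, {"x": 0, "y": 0, "z": 0, "roll": 0, "hand": 40}, {"x": 0, "y": 0, "z": 15, "roll": 0, "hand": 40}, {"x": 0, "y": 0, "z": 35, "roll": 0, "hand": 40}, {"x": 0, "y": 0, "z": 40, "roll": 0, "hand": 40}, {"x": 0, "y": 0, "z": 35, "roll": 0, "hand": 40}, {"x": -20, "y": -31, "z": 0, "roll": -7.5, "hand": 40}, {"x": -20, "y": -31, "z": 0, "roll": -7.5, "hand": 40}, {"x": -20, "y": -31, "z": 0, "roll": -7.5, "hand": 40}])

```text
time: 18.3
position: [0.5413, 0.2451, 0.2222]
tool_rot: [1.763, 2.6, 0.002]
ft_force: [0.4, 0.2, 0.6]
grip_width: 0.456
grip_force: 0.0
```

send_rows(rows=[{"x": -20, "y": -31, "z": 0, "roll": -7.5, "hand": 40}, {"x": -20, "y": -31, "z": 0, "roll": 0, "hand": 40}, {"x": -20, "y": -31, "z": 0, "roll": 0, "hand": 40}, {"x": -17, "y": -32, "z": 0, "roll": 0, "hand": 40}, {"x": 0, "y": 0, "z": 0, "roll": 0, "hand": 40}, {"x": 0, "y": 0, "z": 0, "roll": 0, "hand": 40}, {"x": 0, "y": 0, "z": 0, "roll": 0, "hand": 40}, {"x": 0, "y": 0, "z": 0, "roll": 0, "hand": 40}])

```text
time: 19.1
position: [0.4652, 0.1222, 0.2211]
tool_rot: [1.921, 2.485, 0.0]
ft_force: [-1.1, -0.1, 0.4]
grip_width: 0.463
grip_force: 0.0
```

```bash
python3 - <<'E'
from h import *
st();c=get_calibration("wrist");im=get_image("wrist");cv2.imwrite("pics/w4.png",im);np.save("w4.npy",c["world_from_camera"]);st()
cv2.imwrite("pics/w4c.png",im)
E
```

```text
t 19.1 tcp [465.2 122.2 221.1] close_dir 14.6 tilt [ 0.001 -0.   ] w 40.3 gf 0.0 F [-1.1 -0.1  0.4] j [-1.01 -0.01  0.7   1.97  0.01  1.18 -0.06]
t 19.15 tcp [465.1 122.1 220.9] close_dir 14.6 tilt [ 0.    -0.001] w 40.0 gf 0.0 F [ 0.1 -0.7  0.4] j [-1.01 -0.01  0.7   1.97  0.01  1.18 -0.06]
```

View pics/w4c.png

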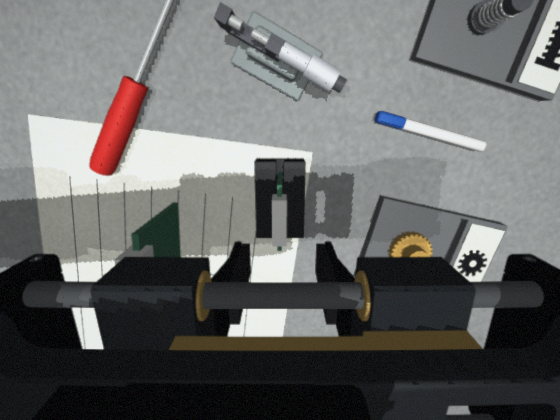

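The worm stands in its bay (490,15). Connector at (272-288,193-244), block at (255-305,158-237).

```bash
python3 - <<'E'
from h import *
c=get_calibration("wrist");c["world_from_camera"]=np.load("w4.npy");im=cv2.imread("pics/w4.png")
g=cv2.cvtColor(im,cv2.COLOR_BGR2GRAY)
print(im[215:222:6,264:298:2].tolist()[0]); 
print("col",g[170:256:2,280].tolist())
m=np.zeros_like(g);m[185:250,268:292]=(g[185:250,268:292]>80)*255
m=cv2.morphologyEx(m,cv2.MORPH_OPEN,np.ones((5,5)));k=max(cv2.findContours(m,0,1)[0],key=cv2.contourArea)
print(cv2.boundingRect(k))
for z in (.088,):
    P=np.array([onz(c,*q[0],z)[:2]*1000 for q in k],np.float32);print(cv2.minAreaRect(P))
d=np.zeros_like(g);d[150:245,245:312]=(im[150:245,245:312].max(2)<60)*255
d=cv2.morphologyEx(d,cv2.MORPH_CLOSE,np.ones((9,9)));k=max(cv2.findContours(d,0,1)[0],key=cv2.contourArea)
P=np.array([onz(c,*q[0],.03)[:2]*1000 for q in k],np.float32);print("block",cv2.minAreaRect(P))
E
```

```text
[[25, 21, 21], [20, 23, 17], [23, 24, 22], [29, 27, 25], [128, 130, 130], [137, 140, 138], [138, 139, 139], [141, 140, 141], [140, 142, 140], [141, 142, 140], [139, 140, 137], [112, 111, 111], [29, 31, 29], [19, 22, 18], [23, 19, 22], [27, 25, 23], [23, 23, 23]]
col [61, 47, 49, 45, 46, 45, 47, 62, 103, 66, 63, 64, 59, 74, 97, 120, 140, 140, 140, 138, 139, 141, 141, 140, 141, 139, 141, 140, 140, 139, 139, 138, 140, 140, 139, 140, 141, 140, 103, 63, 90, 173, 225]
(268, 196, 24, 54)
((464.03399658203125, 121.099365234375), (19.377471923828125, 46.10819625854492), 14.627748489379883)
block ((462.61175537109375, 125.0172119140625), (49.644161224365234, 81.12831115722656), 14.616458892822266)
```

```bash
python3 - <<'E'
from h import *
c=get_calibration("wrist");c["world_from_camera"]=np.load("w4.npy");im=cv2.imread("pics/w4.png")
g=cv2.cvtColor(im,cv2.COLOR_BGR2GRAY)
m=np.zeros_like(g);m[185:250,268:292]=((g[185:250,268:292]>125)&(g[185:250,268:292]<160))*255
m=cv2.morphologyEx(m,cv2.MORPH_OPEN,np.ones((7,7)));k=max(cv2.findContours(m,0,1)[0],key=cv2.contourArea)
print(cv2.boundingRect(k),np.squeeze(cv2.boxPoints(cv2.minAreaRect(k))).round(1).tolist())
P=np.array([onz(c,*q[0],.088)[:2]*1000 for q in k],np.float32);print(cv2.minAreaRect(P))
# board green ends at z=.076
gr=((im[...,1].astype(int)-im[...,2]>18)&(g>30)).astype(np.uint8);gr[:, :272]=0;gr[:,290:]=0;gr[:165]=0;gr[256:]=0
ys,xs=np.nonzero(gr);print(len(ys),ys.min(),ys.max(),np.bincount(ys)[165:257].tolist())
E
```

```text
(272, 201, 15, 45) [[272.0, 201.0], [286.0, 201.0], [286.0, 245.0], [272.0, 245.0]]
((463.69793701171875, 120.77555847167969), (11.741576194763184, 38.307193756103516), 14.627828598022461)
114 172 250 [0, 0, 0, 0, 0, 0, 0, 1, 2, 3, 4, 4, 2, 4, 4, 4, 4, 3, 4, 5, 6, 6, 5, 5, 5, 5, 5, 5, 5, 5, 5, 3, 0, 0, 0, 0, 0, 0, 0, 0, 0, 0, 0, 0, 0, 0, 0, 0, 0, 0, 0, 0, 0, 0, 0, 0, 0, 0, 0, 0, 0, 0, 0, 0, 0, 0, 0, 0, 0, 0, 0, 0, 0, 0, 0, 0, 0, 0, 0, 0, 0, 0, 3, 3, 3, 1]
```

Connector measured 11.7 x 38.3 mm, centre (463.7,120.8), yaw 14.6°, consistent with the block. Before grasping, I'll measure the clip with the same camera at a similar distance.

send_rows(rows=[{"x": 24, "y": -31, "z": 0, "roll": -4, "hand": 40}, {"x": 24, "y": -31, "z": 0, "roll": -4.5, "hand": 40}, {"x": 24, "y": -31, "z": 0, "roll": 0, "hand": 40}, {"x": 24, "y": -31, "z": 0, "roll": 0, "hand": 40}, {"x": 24, "y": -31, "z": 0, "roll": 0, "hand": 40}, {"x": 24, "y": -31, "z": 0, "roll": 0, "hand": 40}, {"x": 24, "y": -31, "z": 0, "roll": 0, "hand": 40}, {"x": 21, "y": -28, "z": 0, "roll": 0, "hand": 40}, {"x": 0, "y": 0, "z": -20, "roll": 0, "hand": 40}, {"x": 0, "y": 0, "z": -25, "roll": 0, "hand": 40}])

```text
time: 20.15
position: [0.6552, -0.1253, 0.1754]
tool_rot: [2.101, 2.332, -0.001]
ft_force: [-0.3, 0.7, -0.2]
grip_width: 0.464
grip_force: 0.0
```

send_rows(rows=[{"x": 0, "y": 0, "z": 0, "roll": 0, "hand": 40}, {"x": 0, "y": 0, "z": 0, "roll": 0, "hand": 40}, {"x": 0, "y": 0, "z": 0, "roll": 0, "hand": 40}])

```text
time: 20.45
position: [0.6545, -0.1235, 0.177]
tool_rot: [2.099, 2.335, 0.001]
ft_force: [-0.8, -0.1, -0.2]
grip_width: 0.458
grip_force: 0.0
```

```bash
python3 - <<'E'
from h import *
st();c=get_calibration("wrist");im=get_image("wrist");cv2.imwrite("pics/w5.png",im);np.save("w5.npy",c["world_from_camera"]);st()
cv2.imwrite("pics/w5c.png",cv2.resize(im[110:260,200:380],None,fx=4,fy=4))
E
```

```text
t 20.45 tcp [ 654.5 -123.5  177. ] close_dir 6.08 tilt [ 0.002 -0.001] w 39.8 gf 0.0 F [-0.8 -0.1 -0.2] j [-0.45  0.53  0.81  1.57 -0.4   1.21  0.54]
t 20.5 tcp [ 654.6 -123.5  177.3] close_dir 6.07 tilt [ 0.002 -0.   ] w 39.9 gf 0.0 F [ 0.3 -0.7  0.6] j [-0.45  0.53  0.81  1.57 -0.4   1.21  0.54]
```

View pics/w5c.png

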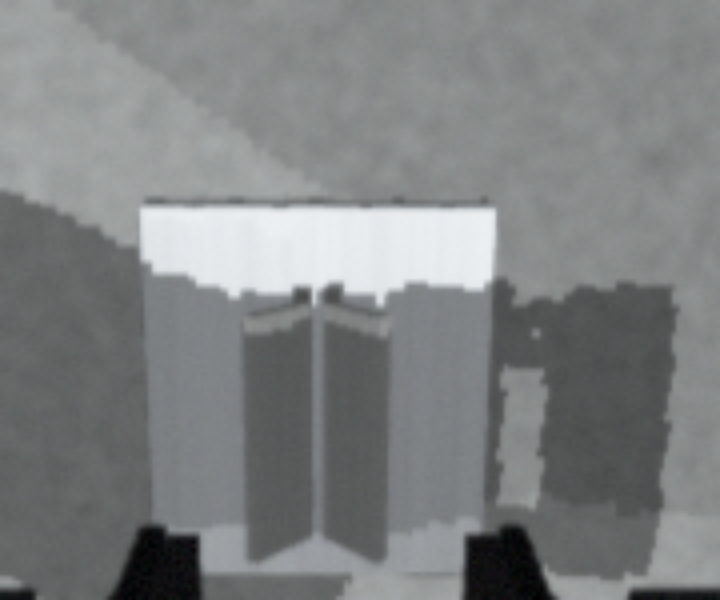

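Close view of the clip: jaws between crop x 245-388, mouth edge rows about 320-562, slit at x≈318 from row 307 to 537; base from (140,205) to (495,205).

```bash
python3 - <<'E'
from h import *
c=get_calibration("wrist");c["world_from_camera"]=np.load("w5.npy")
f=lambda u,v,z:onz(c,200+u/4-.4,110+v/4-.4,z)*1000
A=[f(u,v,.041) for u,v in [(245,320),(389,320),(387,562),(247,562)]]
print("mouth",np.round(A,1).tolist(),np.mean(A,0).round(1),"w",np.linalg.norm(A[0]-A[1]),"l",np.linalg.norm(A[0]-A[3]))
B=[f(318,306,.028),f(318,537,.028)];d=B[0]-B[1];print("slit",np.round(B,1).tolist(),np.mean(B,0).round(1),np.linalg.norm(d),"yaw",np.degrees(np.arctan2(-d[0],d[1])))
C=[f(140,206,.01),f(496,206,.01)];d=C[1]-C[0];print("base",np.round(C,1).tolist(),np.linalg.norm(d),np.degrees(np.arctan2(d[1],d[0])))
y=np.array([-np.sin(.105),np.cos(.105),0]);print("centre from base edge",np.mean(C,0)-45*y)
d=A[0]-A[3];print(np.degrees(np.arctan2(-d[0],d[1])));d=A[1]-A[2];print(np.degrees(np.arctan2(-d[0],d[1])))
E
```

```text
mouth [[635.7, -98.4, 41.0], [664.4, -95.3, 41.0], [670.4, -148.0, 41.0], [640.6, -151.2, 41.0]] [ 652.8 -123.2   41. ] w 28.81331131554276 l 53.03162774586705
slit [[650.1, -96.9, 28.0], [655.6, -149.6, 28.0]] [ 652.9 -123.3   28. ] 52.93618448517897 yaw 5.894347182513398
base [[608.9, -82.7, 10.0], [687.2, -74.3, 10.0]] 78.67908734198701 6.0848819340748665
centre from base edge [ 652.76593855 -123.27075467   10.        ]
5.2886935172744804
6.469750292138495
```

Clip centre is (652.8,-123.3), yaw 6.0°, with sizes matching (jaws 53 mm, base 79 mm). Back to the board.

send_rows(rows=[{"x": 0, "y": 0, "z": 22, "roll": 0, "hand": 40}, {"x": 0, "y": 0, "z": 22, "roll": 0, "hand": 40}, {"x": -24, "y": 31, "z": 0, "roll": 4, "hand": 40}, {"x": -24, "y": 31, "z": 0, "roll": 4.5, "hand": 40}, {"x": -24, "y": 31, "z": 0, "roll": 0, "hand": 40}, {"x": -24, "y": 31, "z": 0, "roll": 0, "hand": 40}, {"x": -24, "y": 31, "z": 0, "roll": 0, "hand": 40}, {"x": -24, "y": 31, "z": 0, "roll": 0, "hand": 40}, {"x": -24, "y": 31, "z": 0, "roll": 0, "hand": 40}, {"x": -22, "y": 27, "z": 0, "roll": 0, "hand": 40}])

```text
time: 21.5
position: [0.4629, 0.1219, 0.2212]
tool_rot: [1.922, 2.485, 0.005]
ft_force: [-0.3, -0.5, -0.3]
grip_width: 0.458
grip_force: 0.0
```

send_rows(rows=[{"x": 0, "y": 0, "z": 0, "roll": 0, "hand": 40}, {"x": 0, "y": 0, "z": -20, "roll": 0, "hand": 40}, {"x": 0, "y": 0, "z": -20, "roll": 0, "hand": 40}, {"x": 0, "y": 0, "z": 0, "roll": 0, "hand": 40}, {"x": 0, "y": 0, "z": 0, "roll": 0, "hand": 40}, {"x": 0, "y": 0, "z": 0, "roll": 0, "hand": 40}])

```text
time: 22.1
position: [0.4647, 0.12, 0.1812]
tool_rot: [1.923, 2.483, 0.003]
ft_force: [-0.1, -0.2, -0.4]
grip_width: 0.458
grip_force: 0.0
```

```bash
python3 - <<'E'
from h import *
st();
E
```

```text
t 22.1 tcp [464.7 120.  181.2] close_dir 14.48 tilt [0.002 0.001] w 39.9 gf 0.0 F [-0.1 -0.2 -0.4] j [-1.03  0.04  0.74  2.02 -0.03  1.09 -0.02]
```

send_rows(rows=[{"x": -1, "y": 1, "z": -20, "roll": 0, "hand": 40}, {"x": 0, "y": 0, "z": -20, "roll": 0, "hand": 40}, {"x": 0, "y": 0, "z": -12, "roll": 0, "hand": 40}, {"x": 0, "y": 0, "z": 0, "roll": 0, "hand": 40}, {"x": 0, "y": 0, "z": 0, "roll": 0, "hand": 20}, {"x": 0, "y": 0, "z": 0, "roll": 0, "hand": 20}, {"x": 0, "y": 0, "z": 0, "roll": 0, "hand": 20}], force=45)

```text
time: 22.8
position: [0.4633, 0.1214, 0.1287]
tool_rot: [1.923, 2.484, 0.003]
ft_force: [-0.1, -0.1, 0.5]
grip_width: 0.279
grip_force: 0.0
```

send_rows(rows=[{"x": 0, "y": 0, "z": 0, "roll": 0, "hand": 6}, {"x": 0, "y": 0, "z": 0, "roll": 0, "hand": 6}, {"x": 0, "y": 0, "z": 0, "roll": 0, "hand": 6}, {"x": 0, "y": 0, "z": 0, "roll": 0, "hand": 6}, {"x": 0, "y": 0, "z": 0, "roll": 0, "hand": 6}])

```text
time: 23.3
position: [0.4629, 0.1213, 0.1282]
tool_rot: [1.923, 2.484, 0.001]
ft_force: [-1.2, -0.2, 4.9]
grip_width: 0.132
grip_force: 45.0
```

```bash
python3 - <<'E'
from h import *
st();
E
```

```text
t 23.3 tcp [462.9 121.3 128.2] close_dir 14.52 tilt [0. 0.] w 11.5 gf 45.0 F [-1.2 -0.2  4.9] j [-1.01  0.13  0.74  2.07 -0.1   0.98  0.04]
```

send_rows(rows=[{"x": 0, "y": 0, "z": 10, "roll": 0, "hand": 6}, {"x": 0, "y": 0, "z": 20, "roll": 0, "hand": 6}, {"x": 0, "y": 0, "z": 30, "roll": 0, "hand": 6}, {"x": 0, "y": 0, "z": 40, "roll": 0, "hand": 6}, {"x": 24, "y": -31, "z": 0, "roll": -4, "hand": 6}, {"x": 24, "y": -31, "z": 0, "roll": -4.5, "hand": 6}, {"x": 24, "y": -31, "z": 0, "roll": 0, "hand": 6}, {"x": 24, "y": -31, "z": 0, "roll": 0, "hand": 6}, {"x": 24, "y": -31, "z": 0, "roll": 0, "hand": 6}, {"x": 24, "y": -31, "z": 0, "roll": 0, "hand": 6}])

```text
time: 24.3
position: [0.6075, -0.0657, 0.228]
tool_rot: [-2.101, -2.336, 0.0]
ft_force: [-0.5, -0.3, 0.3]
grip_width: 0.129
grip_force: 45.0
```

send_rows(rows=[{"x": 24, "y": -31, "z": 0, "roll": 0, "hand": 6}, {"x": 22, "y": -27, "z": 0, "roll": 0, "hand": 6}, {"x": 0, "y": 0, "z": 0, "roll": 0, "hand": 6}, {"x": 0, "y": 0, "z": -20, "roll": 0, "hand": 6}, {"x": 0, "y": 0, "z": -20, "roll": 0, "hand": 6}, {"x": 0, "y": 0, "z": 0, "roll": 0, "hand": 6}, {"x": 0, "y": 0, "z": 0, "roll": 0, "hand": 6}, {"x": 0, "y": 0, "z": 0, "roll": 0, "hand": 6}])

```text
time: 25.1
position: [0.6532, -0.1226, 0.1893]
tool_rot: [2.1, 2.334, 0.002]
ft_force: [0.1, -0.7, -0.3]
grip_width: 0.132
grip_force: 45.0
```

```bash
python3 - <<'E'
from h import *
im=get_image("scene");cv2.imwrite("pics/s4.png",cv2.resize(im[120:270,130:330],None,fx=4,fy=4))
st();
E
```

```text
t 25.15 tcp [ 653.3 -122.7  189.4] close_dir 6.04 tilt [ 0.002 -0.   ] w 11.7 gf 45.0 F [-0.5 -0.4 -0.6] j [-0.47  0.53  0.85  1.56 -0.41  1.23  0.55]
```

View pics/s4.png

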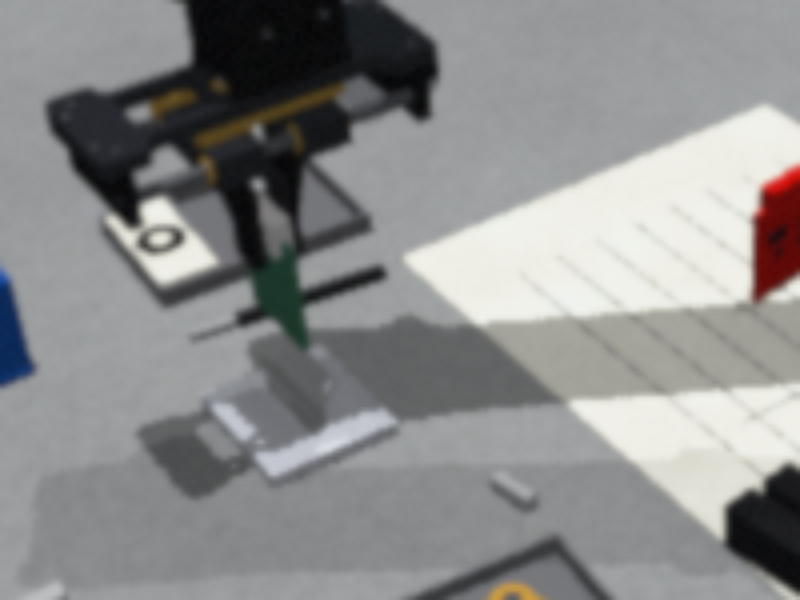

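The board hangs upright (280,290) above the clip jaws (300,380). Descending.

send_rows(rows=[{"x": 0, "y": 0, "z": -15, "roll": 0, "hand": 6}, {"x": 0, "y": 0, "z": -15, "roll": 0, "hand": 6}, {"x": 0, "y": 0, "z": -5, "roll": 0, "hand": 6}, {"x": 0, "y": 0, "z": -3, "roll": 0, "hand": 6}, {"x": 0, "y": 0, "z": -3, "roll": 0, "hand": 6}, {"x": 0, "y": 0, "z": -2, "roll": 0, "hand": 6}, {"x": 0, "y": 0, "z": -2, "roll": 0, "hand": 6}, {"x": 0, "y": 0, "z": 0, "roll": 0, "hand": 6}])

```text
time: 25.95
position: [0.6527, -0.1233, 0.1432]
tool_rot: [2.102, 2.334, -0.0]
ft_force: [-0.6, -0.8, 0.6]
grip_width: 0.128
grip_force: 45.0
```

send_rows(rows=[{"x": 0, "y": 0, "z": -3, "roll": 0, "hand": 6}, {"x": 0, "y": 0, "z": -3, "roll": 0, "hand": 6}, {"x": 0, "y": 0, "z": -2, "roll": 0, "hand": 6}, {"x": 0, "y": 0, "z": 0, "roll": 0, "hand": 6}])

```text
time: 26.35
position: [0.6525, -0.1227, 0.1342]
tool_rot: [-2.101, -2.335, 0.001]
ft_force: [-1.0, -0.5, -1.6]
grip_width: 0.131
grip_force: 45.0
```

send_rows(rows=[{"x": 0, "y": 0, "z": -2, "roll": 0, "hand": 6}, {"x": 0, "y": 0, "z": -2, "roll": 0, "hand": 6}, {"x": 0, "y": 0, "z": 0, "roll": 0, "hand": 6}, {"x": 0, "y": 0, "z": 0, "roll": 0, "hand": 6}])

```text
time: 26.75
position: [0.6526, -0.1227, 0.1305]
tool_rot: [-2.102, -2.335, 0.0]
ft_force: [-0.9, -0.4, -2.4]
grip_width: 0.132
grip_force: 45.0
```

```bash
python3 - <<'E'
from h import *
im=get_image("scene");cv2.imwrite("pics/s5.png",cv2.resize(im[140:260,130:290],None,fx=5,fy=5))
st();
E
```

```text
t 26.8 tcp [ 652.5 -122.7  130.5] close_dir 6.02 tilt [-0. -0.] w 11.9 gf 45.0 F [-0.6  0.3 -1. ] j [-0.45  0.59  0.81  1.61 -0.46  1.14  0.58]
```

View pics/s5.png

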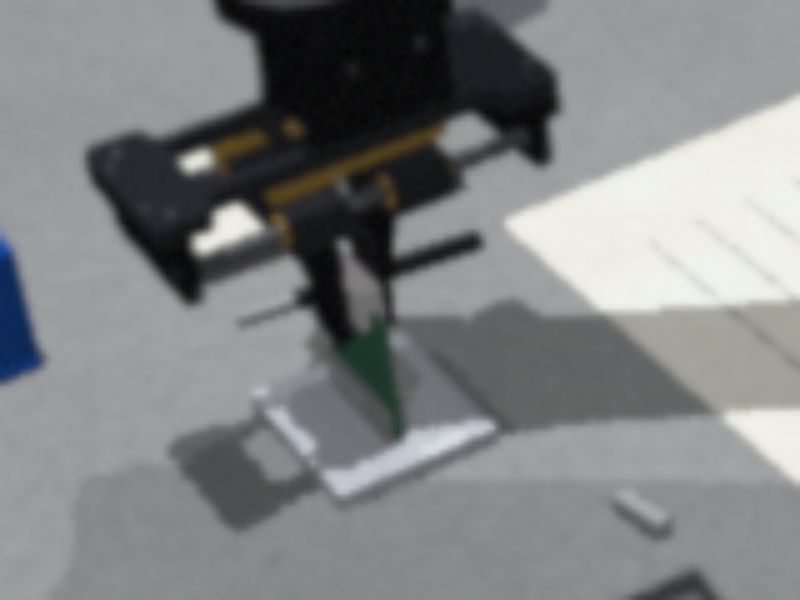

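The board sits between the jaws, its lower corner (400,435) near the base. Pressing on until the force rises.

send_rows(rows=[{"x": 0, "y": 0, "z": -1, "roll": 0, "hand": 6}, {"x": 0, "y": 0, "z": -1, "roll": 0, "hand": 6}, {"x": 0, "y": 0, "z": 0, "roll": 0, "hand": 6}, {"x": 0, "y": 0, "z": 0, "roll": 0, "hand": 6}])

```text
time: 27.2
position: [0.6527, -0.1228, 0.1289]
tool_rot: [-2.102, -2.335, -0.0]
ft_force: [-1.6, 0.5, 0.4]
grip_width: 0.134
grip_force: 45.0
```

send_rows(rows=[{"x": 0, "y": 0, "z": -1, "roll": 0, "hand": 6}, {"x": 0, "y": 0, "z": 0, "roll": 0, "hand": 6}, {"x": 0, "y": 0, "z": 0, "roll": 0, "hand": 6}])

```text
time: 27.5
position: [0.6528, -0.1228, 0.1282]
tool_rot: [2.102, 2.335, 0.001]
ft_force: [-2.5, 0.6, 3.6]
grip_width: 0.135
grip_force: 45.0
```

send_rows(rows=[{"x": 0, "y": 0, "z": -1, "roll": 0, "hand": 6}, {"x": 0, "y": 0, "z": 0, "roll": 0, "hand": 6}, {"x": 0, "y": 0, "z": 0, "roll": 0, "hand": 6}])

```text
time: 27.8
position: [0.653, -0.1229, 0.1282]
tool_rot: [2.101, 2.335, 0.001]
ft_force: [-3.8, 1.0, 8.6]
grip_width: 0.132
grip_force: 45.0
```

send_rows(rows=[{"x": 0, "y": 0, "z": -1, "roll": 0, "hand": 6}, {"x": 0, "y": 0, "z": 0, "roll": 0, "hand": 6}, {"x": 0, "y": 0, "z": 0, "roll": 0, "hand": 6}])

```text
time: 28.1
position: [0.6533, -0.1229, 0.1282]
tool_rot: [2.101, 2.335, 0.003]
ft_force: [-4.6, 1.3, 13.9]
grip_width: 0.132
grip_force: 45.0
```

The force climbs to 14 N while z stalls at 128.2: it is home. Easing off, releasing and retreating.

send_rows(rows=[{"x": 0, "y": 0, "z": 2, "roll": 0, "hand": 6}, {"x": 0, "y": 0, "z": 0, "roll": 0, "hand": 40}, {"x": 0, "y": 0, "z": 0, "roll": 0, "hand": 40}, {"x": 0, "y": 0, "z": 0, "roll": 0, "hand": 40}, {"x": 0, "y": 0, "z": 0, "roll": 0, "hand": 40}, {"x": 0, "y": 0, "z": 15, "roll": 0, "hand": 40}, {"x": 0, "y": 0, "z": 35, "roll": 0, "hand": 40}, {"x": 0, "y": 0, "z": 40, "roll": 0, "hand": 40}, {"x": 0, "y": 0, "z": 10, "roll": 0, "hand": 40}, {"x": 0, "y": 0, "z": 0, "roll": 0, "hand": 40}])

```text
time: 29.1
position: [0.6539, -0.1235, 0.2311]
tool_rot: [2.099, 2.332, 0.005]
ft_force: [0.4, -0.1, -0.8]
grip_width: 0.455
grip_force: 0.0
```

send_rows(rows=[{"x": 0, "y": 0, "z": 0, "roll": 0, "hand": 40}, {"x": 0, "y": 0, "z": 0, "roll": 0, "hand": 40}])

```text
time: 29.3
position: [0.652, -0.1223, 0.2262]
tool_rot: [-2.1, -2.334, 0.002]
ft_force: [0.7, 0.1, -0.4]
grip_width: 0.459
grip_force: 0.0
```

```bash
python3 - <<'E'
from h import *
st();c=get_calibration("wrist");w=get_image("wrist");cv2.imwrite("pics/w6.png",w);np.save("w6.npy",c["world_from_camera"])
s=get_image("scene");cv2.imwrite("pics/s6.png",np.hstack([cv2.resize(w[90:260,200:380],(400,378)),cv2.resize(s[150:320,130:310],(400,378))]))
E
```

```text
t 29.3 tcp [ 652.  -122.3  226.2] close_dir 6.03 tilt [-0.003  0.   ] w 39.9 gf 0.0 F [ 0.7  0.1 -0.4] j [-0.48  0.5   0.86  1.52 -0.39  1.3   0.53]
```

View pics/s6.png

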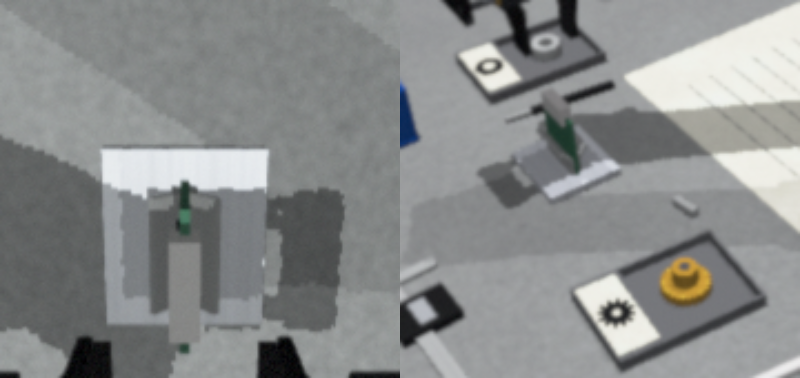

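The board stands upright in the clip, released; the connector (169-202, 241-345 left) is central. A numeric check before handing in:

```bash
python3 - <<'E'
from h import *
c=get_calibration("wrist");c["world_from_camera"]=np.load("w6.npy")
g=cv2.cvtColor(cv2.imread("pics/w6.png"),cv2.COLOR_BGR2GRAY)
print(g[196:204,283].tolist(),g[240:250,283].tolist())
f=lambda u,v:onz(c,200+u*.45-.3,90+v*.45-.3,.088)[:2]*1000
A=np.array([f(169,241),f(202,241),f(201,345),f(168,345)])
print(A.round(1).tolist(),A.mean(0),np.linalg.norm(A[0]-A[3]),np.linalg.norm(A[0]-A[1]))
s=get_image("scene");t=get_image("top");st()
cs=get_calibration("scene")
cv2.imwrite("pics/t6.png",np.hstack([cv2.resize(t[140:290,130:330],(400,300)),cv2.resize(s[230:420,260:500],(380,300))]))
E
```

```text
[87, 91, 96, 121, 132, 135, 133, 136] [134, 134, 133, 131, 96, 64, 54, 62, 82, 131]
[[645.2, -103.5], [657.2, -102.2], [661.6, -143.5], [648.9, -144.9]] [ 653.21503137 -123.54871366] 41.53327610530303 12.10767122760928
t 29.5 tcp [ 652.3 -122.7  226.7] close_dir 6.02 tilt [-0.002 -0.   ] w 40.2 gf 0.0 F [-0.4  0.3 -0.7] j [-0.48  0.5   0.86  1.52 -0.39  1.3   0.53]
```

View pics/t6.png

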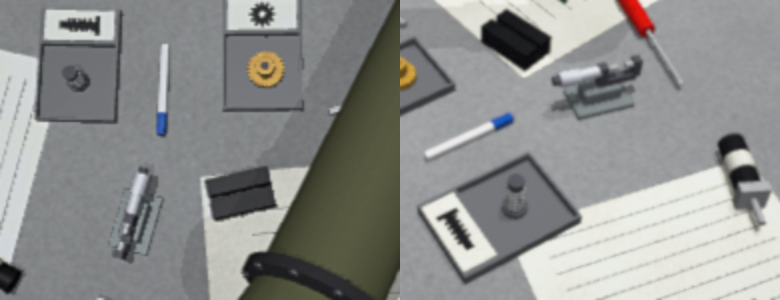

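The worm stands in its bay (515,195 on the right), the gear in its own, the micrometer is unmoved, and the board is central to within 0.5 mm of the clip. Handing in.

```bash
python3 -c "
from bench import close_job
print(close_job())"
```

```text
the job is handed in; nothing more can be done
None
```

The job is handed in at about 29.5 s: gear, bearing and worm are each in their labelled bay, the board is pressed home centrally in the clip (within about 0.5 mm), the micrometer was left alone, and everything is released.

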